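Seat the access panel of a bench instrument and hold it on its seal

ROBOT

A 6-joint arm with a two-finger parallel gripper is mounted at the origin on the work surface. World frame = base frame: x ahead of the robot, y to its left, z up, the work surface at z = 0. Lengths are in m, angles in degrees, forces in N, time in s.
With the tool pointing down it reaches from about 0.425 to 1.125 m from the base axis. Payload 14.9 kg.
Tool frame: the origin (TCP) lies on the centre line of the jaws, within the pads' length; the fingertips stand 22 mm ahead of it and the grasp point (between the pads) lies 3 mm ahead of it; z points along the fingers, y is the direction in which the jaws open and shut (so a half turn about z gives the same grasp; the last joint's range is limited). The gripper opens to 91 mm and grips with 3 to 60 N. Pads are 32 mm wide; open, the fingers measure 118 mm over their backs; the gripper's body (76 mm by 178 mm) begins 60 mm behind the grasp point.
Start: joints at [66.102, 21.709, 99.362, -0, 58.929, -1.908], TCP at [0.262, 0.649, 0.236] pointing down, gripper open.
Joint ranges: [-158.91, 158.91], [-42.39, 125.64], [0.06, 152.35], [-60.88, 240.88], [17.5, 164.5], [-176.32, 176.32]. Speed limits (degrees/s): [108.29, 108.29, 136.94, 180, 180, 180].

INTERFACE

Orientations are given as [roll, pitch, yaw] about the fixed x, y, z axes, in that order (R = Rz(yaw) Ry(pitch) Rx(roll)).
In Python, from cell import manip gives the robot as it stands.
- The arm moves only by the tool send_rows, never from a script. Its argument "rows" is a list that holds one entry, the list of rows, each a list of 7 numbers: the turn, a rotation vector about the tool's x, y, z in degrees, then the shift along the tool's x, y, z in cm, then the finger opening in cm, from 0 to 9.12. A call has 1 to 10 rows; each row is the pose to reach, as a shift and turn from the pose commanded when the call began, along the tool's axes at that moment; what a row does not reach only later rows make up. A row lasts 1/12 s, in which the tool goes at most 41.7 mm and 7.16 degrees, less where a joint would pass 70% of its speed; a pose out of reach is approached as far as the arm can. A call with a gripper value outside its range is refused whole. The fingers move at their own pace and stop on an object; "squeeze" is the grip in N (left out, the last holds). Time passes only in rows, so rows that repeat a pose let the fingers close. It gives the time, the measured TCP pose, the force and the opening at its end, in the units of the state.
- manip.state(): the state, without advancing time (a new reading comes with each control period).
- manip.capture(name): name is "scene" or "side" or "wrist"; returns (picture, depth): 400x640x3 uint8, red, green, blue; 400x640 float32, m along the optical axis (not along the pixel's ray), 0 where there is no reading.
- manip.camera_model(name): a dict with "camera_matrix" (3x3 intrinsics, pixels), "world_from_camera" (4x4, takes a point from camera to world coordinates). Camera axes: x right, y down, z forward; pixel columns grow to the right and rows downward; lengths in m; the calibration is good to about 2 mm. The wrist camera is an equidistant fisheye: a pixel r from the principal point sees the ray r / f radians off the axis. A picture is of the moment at which its call begins: read the wrist's pose just before it. camera_model takes no time and is no camera call; for the wrist camera it gives the pose at the moment of the call.
- manip.job_done(): hands the job in, once; it reports no verdict.
The state is a dict: "clock": time; "joints": joint angles; "qvel": joint speeds; "effort": joint torques, N m; "tcp_pos": TCP position; "tcp_rot": TCP orientation; "force": force on the tool from outside, world axes, zero at the start; "moment": the same for the moment, N m; "grip_width": finger opening in m.
Only numpy, scipy, OpenCV 4.12 (cv2) and the standard library are available. Lean on these libraries where they do the work, as an engineer would, in place of code of your own. Each camera call takes 0.05 s, during which the arm holds its last target. There are 200 camera calls.

TASK

Swing the instrument's clear top door open by its handle until it stands about upright. Then turn the quarter-turn fastener on the metal access panel inside until its slot lines up with the two marks on the panel, and after that press the panel down flush with its frame and keep it pressed: finish while the gripper is still holding it down, with the door open and the slot lined up. Leave the bottle, beaker and jar beside the instrument where they are.

Things in the scene. Friction and masses are not known exactly. Their poses are not given: they have to be found in the camera images.
- instrument: Cream bench instrument, fixed, 240 (x) x 280 (y) x 100 mm high; origin at the centre of its underside, x to its rear, y to its left, z up. On top, centred, an open well 160 (x) x 220 (y) mm inside, walls 10 mm thick, wall tops 100 mm above the origin; its floor, the frame round the panel, is 60 mm above the origin. The clear door covers the well.
- door (a joint): Clear plastic door, 178 (hinge to front edge) x 240 x 6 mm, 0.25 kg, hinged along the well's rear (+x) edge, axis along the instrument's y. 0 = closed flat; grows as the front edge lifts up and over to the rear; 1.57 = upright, stop at 1.8. Starts closed or up to 0.25 ajar. Stiff hinge (0.45 N m): it stays where it is left.
- door_handle (a point): Middle of the handle bar: steel, round, 10 mm diameter, 100 mm long parallel to the hinge, on the door's upper (outer) face; 160 mm from the hinge axis along the door towards its front edge and 37 mm off the hinge axis square to the door (35 mm off the face). Can be pinched from above, one finger in front and one behind; it can turn between the fingers as the door swings.
- door_hinge (a point): Point on the door's hinge axis, in the middle of the door's width, 92 mm behind the instrument's origin and 104 mm above it.
- panel: Dark grey metal access panel, level, 126 (x) x 186 (y) x 6 mm, in the well's floor; origin at the centre of its top face, axes as the instrument's. A springy seal holds it 6 mm proud of the frame; it pushes straight down to a stop, flush: 2 N at first, about 10 N at flush; rises when let go. A cross pin under the fastener stops it after about 2 mm unless the fastener is lined up.
- press_spot (a point): Free flat spot on the panel's top face, 45 mm to the right (-y of the instrument) of the panel's centre, a good place to push with closed fingertips.
- fastener (a joint): Quarter-turn fastener on the panel, 35 mm left (+y) of its centre: 38 mm disc, 3 mm thick, with an upright grip bar 36 long, 11 thick, top 26 mm above the panel, dark slot line along its top. 0 = slot along the instrument's x, in line with two white marks on the panel; positive = counter-clockwise from above; range -0.5 to 1.65. Starts at 0.7 to 1.45. Light friction (0.06 N m), stays put.
- fastener_grip (a point): Point on the fastener's axis, 16 mm above the panel's top face, in the middle of the grip bar; its x axis points along the grip bar and slot.
- reagent: Bystander: black plastic bottle, 60 mm diameter, 130 mm high, standing beside the instrument; origin at the centre of its foot.
- beaker: Bystander: glass beaker, 66 mm diameter, 80 mm high, standing beside the instrument; origin at the centre of its foot.
- jar: Bystander: white plastic jar, 54 mm diameter, 70 mm high, standing beside the instrument; origin at the centre of its foot.

How it is judged (in metres and radians):
On the way, in this order (a step that is already met when the one before it is completed fails the run):
1. the door has been swung open until about upright or beyond (at least 1.4 rad) (value of joint door above 1.4 rad), for 0.2 s.
2. the fastener's slot is lined up with the marks (value of joint fastener between -0.14 and 0.14 rad), for 0.3 s.
3. the panel is pressed flush by the gripper (z of panel in the frame of instrument below 0.0615 m and contact force between the fingers and panel above 4 N), for 0.2 s.
At the end, for the whole second after the job is handed in: Door open at least 1.3 rad (about upright), slot within 0.14 rad (8 degrees) of the marks, panel within 1.5 mm of flush with the frame, and the gripper's fingers pressing the panel or its fastener with more than 4 N, all through the last second (all of step 2 and all of step 3 and value of joint door above 1.3 rad); the arm keeps its last pose, push and grip.
It fails at once if a bystander is knocked or moved by more than 25 mm (distance of any of reagent, beaker, jar from where it was at the start of the episode above 0.025 m).
It also fails if it takes over 61 s, if anything falls off the work surface, if the arm or the gripper's body presses on something with over 40 N, if the wrist force passes 120 N, or if a joint passes its speed limit or range.

## Working session

There is one attempt and no reset: what is moved stays moved. The work goes in short steps, Python scripts to look and compute and a tool call to move; the robot and the scene stay as the last step left them, time stands still between calls to the robot, and variables do not carry over. Pictures are saved under pics/ and viewed, about 8 in all and at most 12, crops included, and the job is handed in when it is done.

Besides the shell and the picture viewer there is one more tool, called after ">>>" as name(argument=value, ...), one argument or row to a line, values as JSON. send_rows: Moves the arm, as the interface text tells. Its arguments: {"type":"object","properties":{"rows":{"type":"array","items":{"type":"array","items":{"type":"array","items":{"type":"number"}}}},"squeeze":{"type":"number"}},"required":["rows"]}

```bash
mkdir -p pics; ls; cat > h.py <<'E'
from cell import manip
import numpy as np, cv2
def cap(n,f):
    m=manip.camera_model(n); p,d=manip.capture(n); cv2.imwrite('pics/'+f+'.png',p[:,:,::-1]); np.savez('pics/'+f+'.npz',p=p,d=d,K=m['camera_matrix'],T=m['world_from_camera']); return p,d,np.array(m['camera_matrix']),np.array(m['world_from_camera'])
def pts(d,K,T):
    v,u=np.mgrid[:d.shape[0],:d.shape[1]]
    P=np.stack([(u-K[0,2])/K[0,0]*d,(v-K[1,2])/K[1,1]*d,d],-1)
    return P@T[:3,:3].T+T[:3,3]
def ray_plane(u,v,K,T,z):
    r=T[:3,:3]@np.array([(u-K[0,2])/K[0,0],(v-K[1,2])/K[1,1],1]); o=T[:3,3]
    return o+r*(z-o[2])/r[2]
E
python3 - <<'E'
from h import *
a=cap('scene','s1');b=cap('side','d1')
for x in (a,b): print(x[2].round(1).tolist(),x[3].round(3).tolist())
print(manip.state())
E
```

```text
pics
[[467.6, 0.0, 321.9], [0.0, 467.6, 192.2], [0.0, 0.0, 1.0]] [[0.42, 0.7, -0.578, 1.345], [0.908, -0.313, 0.28, -0.325], [0.015, -0.642, -0.767, 1.117], [0.0, 0.0, 0.0, 1.0]]
[[412.1, 0.0, 315.4], [0.0, 412.1, 205.4], [0.0, 0.0, 1.0]] [[0.973, -0.099, 0.206, 0.331], [-0.228, -0.512, 0.828, -0.934], [0.023, -0.853, -0.521, 0.711], [0.0, 0.0, 0.0, 1.0]]
{'clock': 0.1, 'joints': array([ 6.61006913e+01,  2.17366966e+01,  9.93930438e+01, -7.26993497e-05,
        5.89276258e+01, -1.90860122e+00]), 'qvel': array([ 0.05042243,  0.01071664, -0.17213885,  0.00943058, -0.14589697,
       -0.07314418]), 'effort': array([ 1.47556202e-03, -7.65042973e+01, -4.35287905e+01,  6.52778638e-02,
        3.98541160e-02, -3.44096702e-05]), 'tcp_pos': array([0.26199447, 0.64875505, 0.2353326 ]), 'tcp_rot': array([-1.79942664e+02, -1.84839781e-03,  1.58009329e+02]), 'force': array([ 1.10629744,  0.69091471, -0.2734817 ]), 'moment': array([-0.02552341, -0.02350286,  0.00593533]), 'grip_width': 0.09122353253089287}
```

View pics/s1.png

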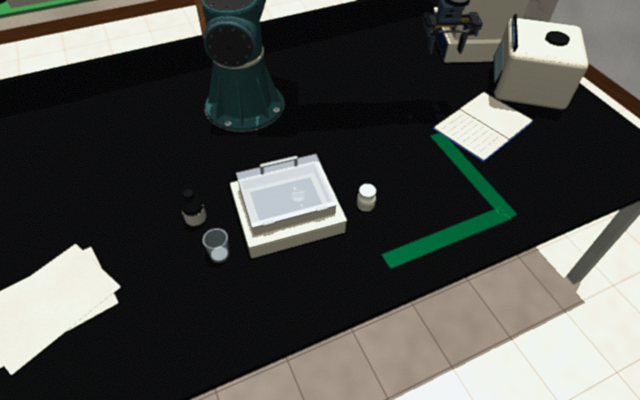

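View pics/d1.png

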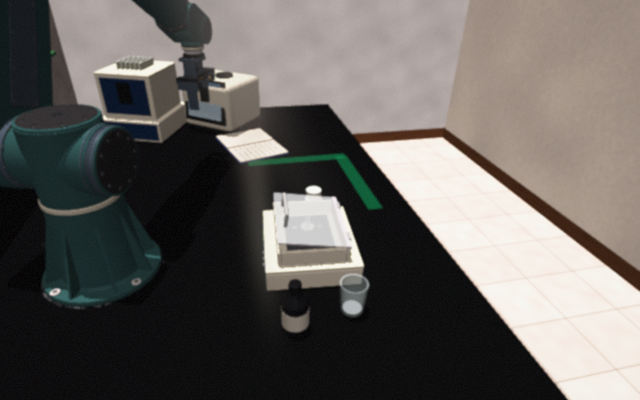

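```bash
python3 - <<'E'
from h import *
for f,(u0,u1,v0,v1) in (('s1',(222,352,145,262)),('d1',(258,372,180,290))):
    q=np.load(f'pics/{f}.npz'); P=pts(q['d'],q['K'],q['T'])[v0:v1,u0:u1].reshape(-1,3); c=q['p'][v0:v1,u0:u1].reshape(-1,3)
    P0=P[(q['d'][v0:v1,u0:u1].ravel()>0)]
    print(f,np.histogram(P0[:,2],np.arange(-.01,.22,.01)))
    for lo,hi in((.015,.11),(.05,.075),(.085,.11),(.11,.25)):
        S=P0[(P0[:,2]>lo)&(P0[:,2]<hi)&(P0[:,0]>.3)]
        print(lo,hi,len(S),cv2.minAreaRect((S[:,:2]*1000).astype(np.float32)))
    im=cv2.resize(q['p'][v0:v1,u0:u1,::-1],None,fx=5,fy=5,interpolation=cv2.INTER_CUBIC); cv2.imwrite(f'pics/{f}c.png',im)
E
```

```text
s1 (array([4851, 2092,  225,  228,  227,  245, 1232,  598,  227,  198,  148,
       1137, 1845, 1578,  176,    9,   21,  121,    3,    0,    0,    0]), array([-0.01,  0.  ,  0.01,  0.02,  0.03,  0.04,  0.05,  0.06,  0.07,
        0.08,  0.09,  0.1 ,  0.11,  0.12,  0.13,  0.14,  0.15,  0.16,
        0.17,  0.18,  0.19,  0.2 ,  0.21]))
0.015 0.11 4351 ((558.4522705078125, -70.09384155273438), (349.05975341796875, 239.9793701171875), 72.79484558105469)
0.05 0.075 1930 ((557.6282348632812, -67.86653137207031), (344.2027893066406, 239.5381317138672), 73.33850860595703)
0.085 0.11 1388 ((540.094482421875, -48.73736572265625), (240.74317932128906, 189.09860229492188), 84.20524597167969)
0.11 0.25 3753 ((538.6829223632812, -47.98823547363281), (241.15562438964844, 186.02227783203125), 84.59381866455078)
d1 (array([2086, 2111,  190,  218,  303,  402, 1278, 1099,  425,  268,  380,
        645, 1335, 1340,  280,   17,   16,   91,    1,    0,    0,    0]), array([-0.01,  0.  ,  0.01,  0.02,  0.03,  0.04,  0.05,  0.06,  0.07,
        0.08,  0.09,  0.1 ,  0.11,  0.12,  0.13,  0.14,  0.15,  0.16,
        0.17,  0.18,  0.19,  0.2 ,  0.21]))
0.015 0.11 5112 ((532.9569091796875, -37.82562255859375), (501.19903564453125, 245.81011962890625), 84.33390808105469)
0.05 0.075 2577 ((536.3330078125, -31.465896606445312), (487.8750305175781, 240.3467559814453), 84.33390808105469)
0.085 0.11 1144 ((537.46484375, -48.26362609863281), (242.55685424804688, 186.459716796875), 84.40637969970703)
0.11 0.25 3080 ((527.774169921875, -119.99163818359375), (396.7976379394531, 181.3734588623047), 87.66284942626953)
```

View pics/s1c.png

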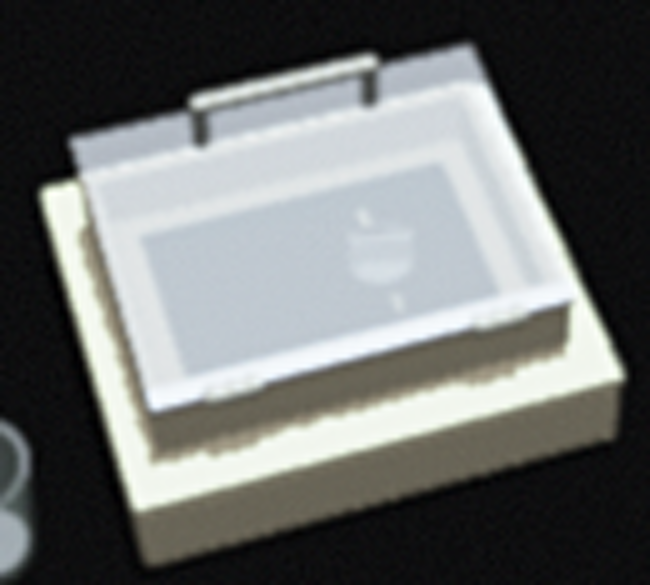

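```bash
python3 - <<'E'
from h import *
yaw=np.radians(-5.6); R=np.array([[np.cos(yaw),-np.sin(yaw)],[np.sin(yaw),np.cos(yaw)]])
for f,(u0,u1,v0,v1) in (('s1',(222,352,145,262)),('d1',(258,372,180,290))):
    q=np.load(f'pics/{f}.npz'); P=pts(q['d'],q['K'],q['T'])[v0:v1,u0:u1].reshape(-1,3)
    P=P[(P[:,0]>.35)&(P[:,0]<.75)&(P[:,1]>-.25)&(P[:,1]<.12)]
    b=P[(P[:,2]>.052)&(P[:,2]<.066)]; print(f,'body top z',np.median(b[:,2]))
    l=np.c_[P[:,:2]@R,P[:,2]]   # instrument-aligned
    B=l[(l[:,2]>.05)&(l[:,2]<.066)]
    print('body x',np.percentile(B[:,0],[.5,99.5]),'y',np.percentile(B[:,1],[.5,99.5]))
    D=l[(l[:,2]>.1)&(l[:,2]<.145)]
    k=np.polyfit(D[:,0],D[:,2],1)
    for _ in range(5):
        r=D[:,2]-np.polyval(k,D[:,0]); G=D[abs(r)<.006]; k=np.polyfit(G[:,0],G[:,2],1)
    print('door ang',np.arctan(-k[0]),len(G),'x',np.percentile(G[:,0],[.5,99.5]),'y',np.percentile(G[:,1],[.5,99.5]),'z ends',np.polyval(k,np.percentile(G[:,0],[.5,99.5])))
    rk=np.polyfit(G[:,1],G[:,2]-np.polyval(k,G[:,0]),1);print('tilt y',rk)
    H=l[(l[:,2]>.153)]; print('handle',len(H),H.mean(0),np.ptp(H,axis=0), 'world',R@H.mean(0)[:2], H[:,2].max())
    br=cv2.minAreaRect((D[:,:2]*1000).astype(np.float32));print(br)
E
```

```text
s1 body top z 0.058707799125491844
body x [0.42197529 0.66068982] y [-0.18456132  0.14402684]
door ang 0.14024848616484908 4677 x [0.45235852 0.63419192] y [-0.11482795  0.12285509] z ends [0.13009545 0.10442506]
tilt y [ 8.70690499e-05 -1.24882603e-07]
handle 141 [0.47934908 0.00170309 0.16425469] [0.01353464 0.10712369 0.01728205] world [ 0.47722753 -0.04508131] 0.17071863654399566
((542.4212036132812, 4.7949371337890625), (189.55941772460938, 241.18893432617188), 0.07142508774995804)
d1 body top z 0.059582750317960675
body x [0.41701953 0.65632733] y [-0.18996702  0.14150222]
door ang 0.1402579812512437 3377 x [0.44861423 0.62984633] y [-0.11531431  0.12375282] z ends [0.13142878 0.10584153]
tilt y [2.53288213e-03 2.92997304e-05]
handle 102 [ 0.4749245  -0.00622183  0.16572656] [0.01003831 0.10788529 0.01738658] world [ 0.47205073 -0.05253664] 0.17104854511624956
((540.0484008789062, 6.360054016113281), (246.55552673339844, 185.88743591308594), 89.89094543457031)
```

```bash
cat >> h.py <<'E'
from scipy.spatial.transform import Rotation as Ro
IY=-5.6
def inst(x,y,z,C=(.539,.004)):  # instrument coords -> world
    v=Ro.from_euler('z',IY,degrees=True).apply([C[0]+x,C[1]+y,z]); return v
def door_tcp(th,H=(.092,0,.104)):
    a=th+np.arctan2(.037,.160); r=np.hypot(.16,.037)
    return inst(H[0]-r*np.cos(a),0,H[2]+r*np.sin(a)+.003)
def rel(pos,yaw,tilt=0):  # tilt: about tool y-world-yawed axis, deg
    s=manip.state(); R0=Ro.from_euler('xyz',s['tcp_rot'],degrees=True)
    R1=Ro.from_euler('z',yaw,degrees=True)*Ro.from_euler('x',180,degrees=True)*Ro.from_euler('y',tilt,degrees=True)
    print('turn',(R0.inv()*R1).as_rotvec(degrees=True).round(2),'shift cm',(R0.inv().apply(np.array(pos)-s['tcp_pos'])*100).round(2))
def st():
    s=manip.state(); print(round(s['clock'],2),s['joints'].round(1),s['tcp_pos'].round(4),s['tcp_rot'].round(2),'F',s['force'].round(1),'w',round(s['grip_width'],4))
E
python3 - <<'E'
from h import *
p=door_tcp(.14); print(p); p[2]=.235; rel(p,84.4)
E
```

```text
[ 0.47583886 -0.04263723  0.16596489]
turn [-5.000e-02  4.000e-02  7.361e+01] shift cm [-45.72 -56.1    0.09]
```

>>> send_rows(
  rows=[
    [[0,0,7,-4,-5,0,5],[0,0,14,-8,-10,0,5],[0,0,21,-12,-15,0,5],[0,0,28,-16,-20,0,5],[0,0,35,-19,-23,0,5],[0,0,42,-22,-27,0,5],[0,0,49,-25,-31,0,5],[0,0,56,-28,-35,0,5],[0,0,63,-31,-38,0,5],[0,0,70,-33,-41,0,5]],
  ],
)

```text
clock: 0.93
tcp_pos: [0.3836, 0.2487, 0.2359]
tcp_rot: [180.0, -0.0, 87.7]
force: [1.5, 0.9, 0.0]
grip_width: 0.0501
```

```bash
python3 - <<'E'
from h import *
st();p=door_tcp(.14); p[2]=.235; rel(p,84.4)
E
```

```text
0.93 [ 30.   -1.  126.7  -0.   54.3  32.3] [0.3836 0.2487 0.2359] [179.99  -0.    87.69] F [1.5 0.9 0. ] w 0.0501
turn [ 0.01 -0.    3.29] shift cm [-28.74  10.39   0.09]
```

>>> send_rows(
  rows=[
    [[0,0,3.3,-4,1.5,0,5],[0,0,3.3,-8,3,0,5],[0,0,3.3,-12,4.5,0,5],[0,0,3.3,-16,6,0,5],[0,0,3.3,-20,7.5,0,5],[0,0,3.3,-24,8.8,0,5],[0,0,3.3,-27,9.8,0,5],[0,0,3.3,-28.7,10.4,0,5],[0,0,3.3,-28.7,10.4,0,5],[0,0,3.3,-28.7,10.4,0,5]],
  ],
)

```text
clock: 1.77
tcp_pos: [0.4775, -0.0406, 0.2357]
tcp_rot: [-180.0, -0.0, 84.6]
force: [-0.2, 0.8, -0.6]
grip_width: 0.0499
```

```bash
python3 - <<'E'
from h import *
st();p=door_tcp(.14); rel(p,84.4)
cap('wrist','w1')
E
```

```text
1.77 [ -7.6   1.3 124.4   0.   54.3  -2.2] [ 0.4775 -0.0406  0.2357] [-1.7997e+02 -1.0000e-02  8.4590e+01] F [-0.2  0.8 -0.6] w 0.0499
turn [-0.03 -0.01  0.19] shift cm [-0.22 -0.14  6.97]
```

View pics/w1.png

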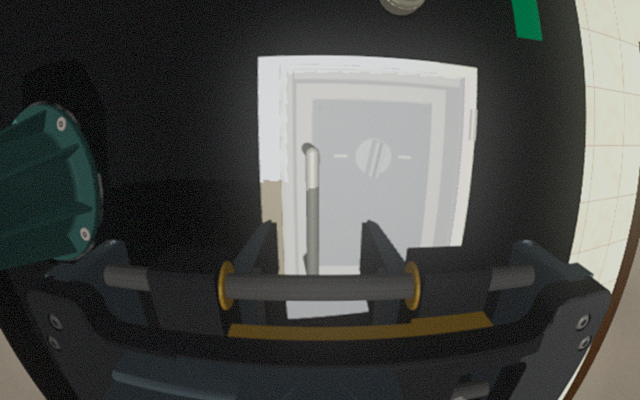

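>>> send_rows(
  rows=[
    [[0,0,0,-0.2,-0.1,2.5,5],[0,0,0,-0.2,-0.1,4.5,5],[0,0,0,-0.2,-0.1,6,5],[0,0,0,-0.2,-0.1,7,5],[0,0,0,-0.2,-0.1,7,3],[0,0,0,-0.2,-0.1,7,1],[0,0,0,-0.2,-0.1,7,0],[0,0,0,-0.2,-0.1,7,0],[0,0,0,-0.2,-0.1,7,0]],
  ],
  squeeze=25,
)

```text
clock: 2.57
tcp_pos: [0.4768, -0.0417, 0.1667]
tcp_rot: [179.9, 0.0, 84.7]
force: [-0.5, -0.1, 0.4]
grip_width: 0.0197
```

```bash
python3 - <<'E'
from h import *
st()
for t in (.14,.3,.45,.6,.75,.9,1.05,1.2,1.35,1.5,1.6,1.7,1.74):
    print(t,end=' ');rel(door_tcp(t)+[0,0,0],84.4)
E
```

```text
2.57 [ -7.8   7.7 126.5  -0.   45.8  -2.5] [ 0.4768 -0.0417  0.1667] [179.92   0.    84.72] F [-0.5 -0.1  0.4] w 0.0197
0.14 turn [0.08 0.   0.32] shift cm [-0.1  -0.09  0.08]
0.3 turn [0.08 0.   0.32] shift cm [-0.1   1.05 -2.29]
0.45 turn [0.08 0.   0.32] shift cm [-0.11  2.44 -4.31]
0.6 turn [0.08 0.   0.32] shift cm [-0.12  4.13 -6.11]
0.75 turn [0.08 0.   0.32] shift cm [-0.13  6.06 -7.63]
0.9 turn [0.08 0.   0.32] shift cm [-0.15  8.2  -8.85]
1.05 turn [0.08 0.   0.32] shift cm [-0.16 10.5  -9.73]
1.2 turn [0.08 0.   0.32] shift cm [ -0.17  12.9  -10.26]
1.35 turn [0.08 0.   0.32] shift cm [ -0.19  15.35 -10.43]
1.5 turn [0.08 0.   0.32] shift cm [ -0.2   17.81 -10.22]
1.6 turn [0.08 0.   0.32] shift cm [-0.21 19.41 -9.89]
1.7 turn [0.08 0.   0.32] shift cm [-0.22 20.98 -9.39]
1.74 turn [0.08 0.   0.32] shift cm [-0.22 21.59 -9.15]
```

>>> send_rows(
  rows=[
    [[0,0,0.3,-0.1,0,0,0],[0,0,0.3,-0.1,0,0,0],[0,0,0.3,-0.1,0,0,0],[0,0,0.3,-0.1,0.5,-1.2,0],[0,0,0.3,-0.1,1.05,-2.3,0],[0,0,0.3,-0.1,1.7,-3.3,0],[0,0,0.3,-0.1,2.4,-4.3,0],[0,0,0.3,-0.1,2.4,-4.3,0]],
  ],
)

```text
clock: 3.23
tcp_pos: [0.4964, -0.0439, 0.2097]
tcp_rot: [-179.4, -0.1, 84.4]
force: [-38.3, 12.0, 32.2]
grip_width: 0.009
```

```bash
python3 - <<'E'
from h import *
st()
for t in (.45,.6,.75,.9,1.05,1.2,1.35,1.5,1.6,1.7,1.74):
    print(t,end=' ');rel(door_tcp(t)+[0,0,0],84.4)
E
```

```text
3.23 [-7.800e+00  5.700e+00  1.229e+02  1.000e-01  5.200e+01 -2.200e+00] [ 0.4964 -0.0439  0.2097] [-1.7935e+02 -9.0000e-02  8.4380e+01] F [-38.3  12.   32.2] w 0.009
0.45 turn [-0.65 -0.09 -0.02] shift cm [-0.07  0.47 -0.03]
0.6 turn [-0.65 -0.09 -0.02] shift cm [-0.07  2.13 -1.85]
0.75 turn [-0.65 -0.09 -0.02] shift cm [-0.07  4.04 -3.39]
0.9 turn [-0.65 -0.09 -0.02] shift cm [-0.07  6.16 -4.64]
1.05 turn [-0.65 -0.09 -0.02] shift cm [-0.06  8.45 -5.55]
1.2 turn [-0.65 -0.09 -0.02] shift cm [-0.06 10.85 -6.11]
1.35 turn [-0.65 -0.09 -0.02] shift cm [-0.06 13.3  -6.31]
1.5 turn [-0.65 -0.09 -0.02] shift cm [-0.06 15.75 -6.13]
1.6 turn [-0.65 -0.09 -0.02] shift cm [-0.06 17.36 -5.82]
1.7 turn [-0.65 -0.09 -0.02] shift cm [-0.06 18.94 -5.34]
1.74 turn [-0.65 -0.09 -0.02] shift cm [-0.06 19.55 -5.1 ]
```

>>> send_rows(
  rows=[
    [[0,0,0,0,-0.2,-0.1,0],[0,0,0,0,-0.35,-0.2,0],[0,0,0,0,-0.35,-0.2,0]],
  ],
)

```text
clock: 3.48
tcp_pos: [0.4969, -0.044, 0.2111]
tcp_rot: [179.9, -0.1, 84.4]
force: [4.6, 9.5, -6.5]
grip_width: 0.0093
```

```bash
python3 - <<'E'
from h import *
st()
p=cap('scene','s2')
q=np.load('pics/s2.npz');P=pts(q['d'],q['K'],q['T'])[120:262,222:352].reshape(-1,3)
P=P[(P[:,0]>.35)&(P[:,0]<.75)&(P[:,1]>-.25)&(P[:,1]<.12)]
c,s=np.cos(np.radians(IY)),np.sin(np.radians(IY)); l=np.c_[P[:,:2]@np.array([[c,-s],[s,c]]),P[:,2]]
D=l[(l[:,2]>.1)&(l[:,2]<.17)&(l[:,1]>.07)&(l[:,1]<.12)]
k=np.polyfit(D[:,0],D[:,2],1)
for _ in range(8):
    r=D[:,2]-np.polyval(k,D[:,0]); G=D[abs(r)<.008]; k=np.polyfit(G[:,0],G[:,2],1)
print('th',np.arctan(-k[0]),len(G), 'x where z=.104+2mm:',(.106-k[1])/k[0], np.percentile(G[:,0],[1,99]))
E
```

```text
3.48 [-7.800e+00  5.300e+00  1.232e+02  1.000e-01  5.140e+01 -2.200e+00] [ 0.4969 -0.044   0.2111] [ 1.7992e+02 -8.0000e-02  8.4370e+01] F [ 4.6  9.5 -6.5] w 0.0093
th 0.4377478949565771 928 x where z=.104+2mm: 0.6292545318260098 [0.4947395  0.63374912]
```

```bash
sed -i 's/C=(.539,.004)/C=(.536,.004)/; s/H=(.092,0,.104)/H=(.092,0,.1068)/' h.py; python3 - <<'E'
from h import *
for t in (.44,.5,.6,.7,.8,.9,1.0,1.1,1.2,1.35,1.5,1.6,1.7,1.74):
    print(t,end=' ');rel(door_tcp(t)+[0,0,0],84.4)
E
```

```text
0.44 turn [ 0.06 -0.08 -0.03] shift cm [-0.07  0.02 -0.03]
0.5 turn [ 0.06 -0.08 -0.03] shift cm [-0.07  0.65 -0.79]
0.6 turn [ 0.06 -0.08 -0.03] shift cm [-0.07  1.81 -1.95]
0.7 turn [ 0.06 -0.08 -0.03] shift cm [-0.06  3.07 -3.  ]
0.8 turn [ 0.06 -0.08 -0.03] shift cm [-0.06  4.43 -3.92]
0.9 turn [ 0.06 -0.08 -0.03] shift cm [-0.06  5.88 -4.69]
1.0 turn [ 0.06 -0.08 -0.03] shift cm [-0.06  7.39 -5.32]
1.1 turn [ 0.06 -0.08 -0.03] shift cm [-0.06  8.97 -5.8 ]
1.2 turn [ 0.06 -0.08 -0.03] shift cm [-0.06 10.58 -6.11]
1.35 turn [ 0.06 -0.08 -0.03] shift cm [-0.05 13.03 -6.28]
1.5 turn [ 0.06 -0.08 -0.03] shift cm [-0.05 15.49 -6.07]
1.6 turn [ 0.06 -0.08 -0.03] shift cm [-0.05 17.09 -5.73]
1.7 turn [ 0.06 -0.08 -0.03] shift cm [-0.05 18.66 -5.24]
1.74 turn [ 0.06 -0.08 -0.03] shift cm [-0.05 19.27 -5.  ]
```

>>> send_rows(
  rows=[
    [[0,0,0,0.1,0.65,-0.8,0],[0,0,0,0.1,1.2,-1.4,0],[0,0,0,0.1,1.8,-1.95,0],[0,0,0,0.1,2.4,-2.5,0],[0,0,0,0.1,3.05,-3.0,0],[0,0,0,0.1,3.7,-3.5,0],[0,0,0,0.1,4.4,-3.9,0],[0,0,0,0.1,4.4,-3.9,0],[0,0,0,0.1,4.4,-3.9,0]],
  ],
)

```text
clock: 4.28
tcp_pos: [0.5417, -0.0482, 0.2515]
tcp_rot: [179.9, 0.0, 84.4]
force: [-5.3, -1.0, 10.1]
grip_width: 0.0088
```

```bash
python3 - <<'E'
from h import *
st()
for t in (.8,.9,1.0,1.1,1.2,1.3):
    print(t,end=' ');rel(door_tcp(t)+[0,0,0],84.4)
E
```

```text
4.28 [ -7.5   6.4 117.   -0.   56.5  -1.9] [ 0.5417 -0.0482  0.2515] [1.7992e+02 1.0000e-02 8.4410e+01] F [-5.3 -1.  10.1] w 0.0088
0.8 turn [0.08 0.01 0.01] shift cm [-0.09 -0.08  0.12]
0.9 turn [0.08 0.01 0.01] shift cm [-0.09  1.37 -0.66]
1.0 turn [0.08 0.01 0.01] shift cm [-0.09  2.89 -1.28]
1.1 turn [0.08 0.01 0.01] shift cm [-0.09  4.46 -1.76]
1.2 turn [0.08 0.01 0.01] shift cm [-0.09  6.07 -2.07]
1.3 turn [0.08 0.01 0.01] shift cm [-0.09  7.7  -2.22]
```

Small outward force; continue with about 1 mm outward bias.

>>> send_rows(
  rows=[
    [[0,0,0,0,0.6,-0.5,0],[0,0,0,0,1.35,-0.9,0],[0,0,0,0,2.1,-1.2,0],[0,0,0,0,2.9,-1.5,0],[0,0,0,0,3.7,-1.75,0],[0,0,0,0,4.5,-1.95,0],[0,0,0,0,5.3,-2.1,0],[0,0,0,0,6.1,-2.25,0],[0,0,0,0,6.1,-2.25,0]],
  ],
)

```text
clock: 5.03
tcp_pos: [0.6037, -0.0542, 0.2741]
tcp_rot: [179.9, 0.0, 84.4]
force: [0.4, -3.3, 7.8]
grip_width: 0.0088
```

```bash
python3 - <<'E'
from h import *
st()
for t in (1.2,1.3,1.4,1.5,1.6,1.65,1.7,1.74):
    print(t,end=' ');rel(door_tcp(t)+[0,0,0],84.4)
E
```

```text
5.03 [ -7.3  10.8 109.3  -0.   59.8  -1.7] [ 0.6037 -0.0542  0.2741] [1.7985e+02 1.0000e-02 8.4410e+01] F [ 0.4 -3.3  7.8] w 0.0088
1.2 turn [0.15 0.01 0.01] shift cm [-0.09 -0.16  0.17]
1.3 turn [0.15 0.01 0.01] shift cm [-0.09  1.48  0.02]
1.4 turn [0.15 0.01 0.01] shift cm [-0.09  3.12  0.04]
1.5 turn [0.15 0.01 0.01] shift cm [-0.09  4.75  0.22]
1.6 turn [0.15 0.01 0.01] shift cm [-0.09  6.36  0.56]
1.65 turn [0.15 0.01 0.01] shift cm [-0.09  7.14  0.79]
1.7 turn [0.15 0.01 0.01] shift cm [-0.09  7.92  1.06]
1.74 turn [0.15 0.01 0.01] shift cm [-0.09  8.53  1.3 ]
```

>>> send_rows(
  rows=[
    [[0,0,0,-0.1,0.8,-0.15,0],[0,0,0,-0.1,1.6,-0.2,0],[0,0,0,-0.1,2.4,-0.2,0],[0,0,0,-0.1,3.2,-0.15,0],[0,0,0,-0.1,4.0,-0.05,0],[0,0,0,-0.1,4.8,0.05,0],[0,0,0,-0.1,5.6,0.2,0],[0,0,0,-0.1,6.4,0.4,0],[0,0,0,-0.1,7.3,0.7,0],[0,0,0,-0.1,7.9,0.9,0]],
  ],
)

```text
clock: 5.87
tcp_pos: [0.681, -0.0623, 0.2636]
tcp_rot: [180.0, -0.0, 84.4]
force: [-2.1, 4.0, 4.5]
grip_width: 0.0089
```

```bash
python3 - <<'E'
from h import *
st()
for t in (1.6,1.65,1.7,1.74):
    print(t,end=' ');rel(door_tcp(t)+[0,0,0],84.4)
cap('side','d2')
im=cv2.imread('pics/d2.png'); cv2.imwrite('pics/d2c.png',cv2.resize(im[100:300,200:420],None,fx=3,fy=3))
E
```

```text
5.87 [ -7.2  18.6 100.5   0.   60.9  -1.6] [ 0.681  -0.0623  0.2636] [ 1.7996e+02 -4.0000e-02  8.4410e+01] F [-2.1  4.   4.5] w 0.0089
1.6 turn [ 0.04 -0.04  0.01] shift cm [-0.05 -1.41 -0.5 ]
1.65 turn [ 0.04 -0.04  0.01] shift cm [-0.05 -0.63 -0.27]
1.7 turn [ 0.04 -0.04  0.01] shift cm [-0.05  0.15 -0.01]
1.74 turn [ 0.04 -0.04  0.01] shift cm [-0.05  0.76  0.24]
```

View pics/d2c.png

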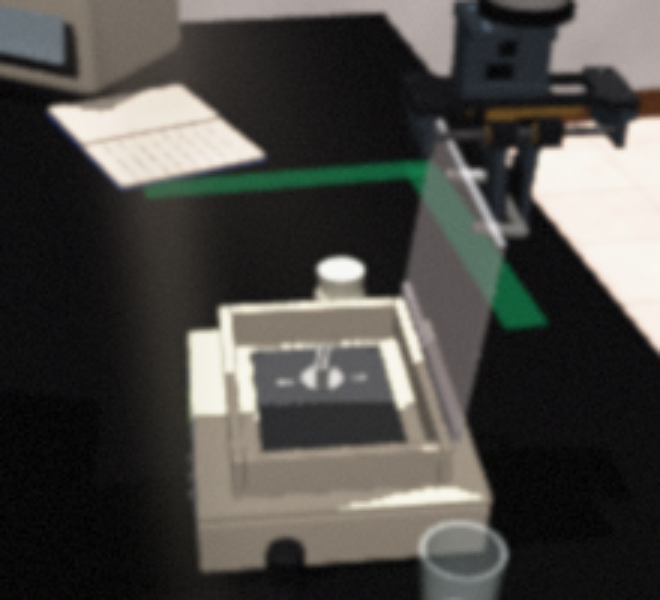

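>>> send_rows(
  rows=[
    [[0,0,0,0,0,0,2.6],[0,0,0,0,0,0,2.6],[0,0,0,0,0,0,2.6],[0,0,0,0,0,0,2.6],[0,0,0,0,0,-2,2.6],[0,0,0,0,0,-5,2.6],[0,0,0,0,0,-8,2.6],[0,0,0,0,0,-11,2.6],[0,0,0,0,0,-11,2.6]],
  ],
)

```text
clock: 6.67
tcp_pos: [0.6817, -0.0629, 0.3803]
tcp_rot: [179.5, 0.0, 84.4]
force: [-0.2, 0.1, 1.2]
grip_width: 0.026
```

```bash
python3 - <<'E'
from h import *
st()
rel(np.r_[inst(0,.035,0)[:2],.37],84.4)
p,d,K,T=cap('scene','s3')
# fastener: bright pixels near panel; panel dark
c=p[120:262,222:352]; im=cv2.resize(c[:,:,::-1],None,fx=5,fy=5,interpolation=cv2.INTER_CUBIC); cv2.imwrite('pics/s3c.png',im)
P=pts(d,K,T)[140:262,222:352].reshape(-1,3); P=P[(P[:,0]>.35)&(P[:,0]<.8)&(P[:,1]>-.25)&(P[:,1]<.12)]
c,s=np.cos(np.radians(IY)),np.sin(np.radians(IY)); l=np.c_[P[:,:2]@np.array([[c,-s],[s,c]]),P[:,2]]
D=l[(l[:,2]>.13)&(l[:,2]<.26)&(l[:,0]>.6)&((l[:,1]<-.05)|(l[:,1]>.06))]; k=np.polyfit(D[:,2],D[:,0],1); print('door lean',len(D),k,1.5708+np.arctan(k[0]))
E
```

```text
6.67 [-7.2 12.7 95.5 -0.  71.3 -1.6] [ 0.6817 -0.0629  0.3803] [1.7952e+02 2.0000e-02 8.4400e+01] F [-0.2  0.1  1.2] w 0.026
turn [0.48 0.02 0.  ] shift cm [  3.51 -14.86   0.91]
door lean 1297 [0.1298778  0.61838731] 1.6999548315760082
```

View pics/s3c.png

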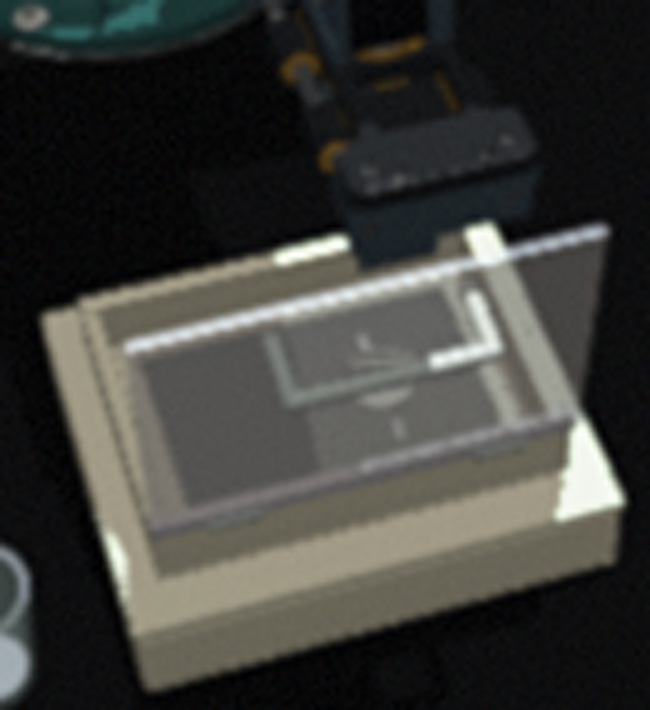

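>>> send_rows(
  rows=[
    [[0,0,0,1,-3,0,7],[0,0,6,2,-7,0,7],[0,0,13,3,-11,0,7],[0,0,20,3.5,-14.9,2,7],[0,0,27,3.5,-14.9,5,7],[0,0,34,3.5,-14.9,8,7],[0,0,41,3.5,-14.9,11,7],[0,0,45,3.5,-14.9,12,7],[0,0,45,3.5,-14.9,12,7]],
  ],
)

```text
clock: 7.47
tcp_pos: [0.5328, -0.0131, 0.2499]
tcp_rot: [-179.8, 0.2, 39.2]
force: [-1.0, -0.2, -0.7]
grip_width: 0.0699
```

```bash
python3 - <<'E'
from h import *
st()
p,d,K,T=cap('wrist','w2'); print(K.round(1).tolist(),T.round(3).tolist())
E
```

```text
7.47 [ -3.9   5.7 118.   -0.   56.6  46.9] [ 0.5328 -0.0131  0.2499] [-179.79    0.23   39.22] F [-1.  -0.2 -0.7] w 0.0699
[[309.7, 0.0, 318.8], [0.0, 309.7, 199.8], [0.0, 0.0, 1.0]] [[0.632, -0.742, -0.224, 0.594], [-0.775, -0.607, -0.177, 0.038], [-0.004, 0.285, -0.958, 0.399], [0.0, 0.0, 0.0, 1.0]]
```

View pics/w2.png

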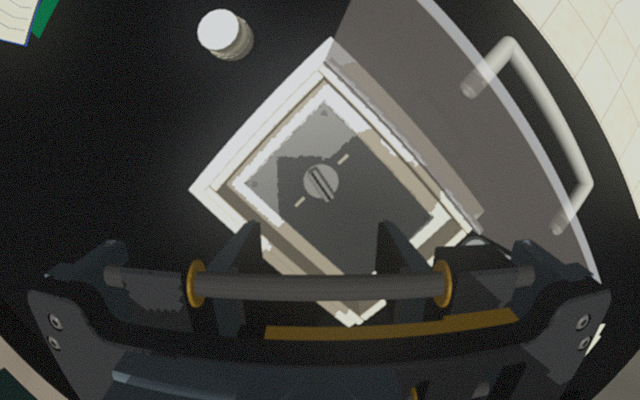

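```bash
cat >> h.py <<'E'
def fray(u,v,K,T,z):
    a,b=u-K[0,2],v-K[1,2]; r=np.hypot(a,b); t=r/K[0,0]
    w=T[:3,:3]@np.array([np.sin(t)*a/r,np.sin(t)*b/r,np.cos(t)]); o=T[:3,3]; return o+w*(z-o[2])/w[2]
E
python3 - <<'E'
from h import *
q=np.load('pics/w2.npz');K,T,p=q['K'],q['T'],q['p']
m1,m2=fray(299,201,K,T,.066),fray(343,159,K,T,.066)
s1,s2=fray(311,169,K,T,.092),fray(329,197,K,T,.092)
ang=lambda a,b:np.degrees(np.arctan2(*(b-a)[1::-1]))
print('marks',m1,m2,(m1+m2)/2,ang(m1,m2)); print('slot',s1,s2,(s1+s2)/2,ang(s2,s1),np.linalg.norm(s1-s2))
print('model',inst(0,.035,0)); print(ang(s2,s1)-ang(m1,m2))
cv2.imwrite('pics/w2c.png',cv2.resize(p[140:220,270:380,::-1],None,fx=6,fy=6,interpolation=cv2.INTER_CUBIC))
E
```

```text
marks [ 0.5017137  -0.00737395  0.066     ] [ 0.56934518 -0.01481884  0.066     ] [ 0.53552944 -0.01109639  0.066     ] -6.281846681134789
slot [0.54304415 0.00762586 0.092     ] [ 0.5319397  -0.02513231  0.092     ] [ 0.53749192 -0.00875322  0.092     ] 71.27424279756899 0.03458911304506533
model [ 0.53724762 -0.01349057  0.        ]
77.55608947870378
```

View pics/w2c.png

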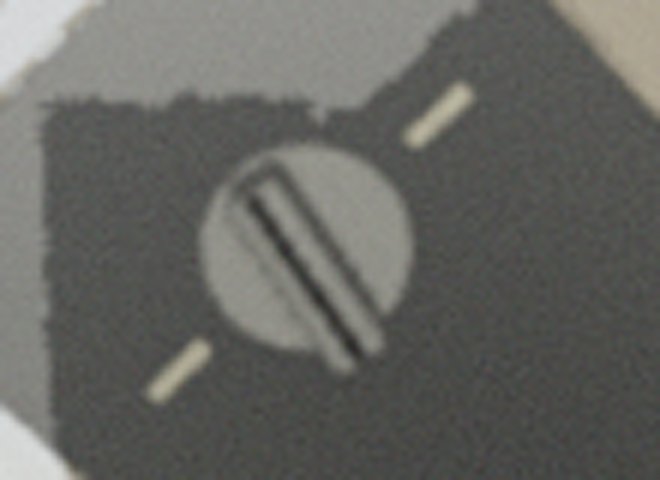

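```bash
python3 - <<'E'
from h import *
st(); rel([.5365,-.0105,.096],39.2)
E
```

```text
7.52 [ -3.9   5.6 117.9  -0.   56.7  46.6] [ 0.5339 -0.0132  0.2519] [-1.7988e+02  1.3000e-01  3.9490e+01] F [ 0.9 -0.1  0.7] w 0.07
turn [-0.12  0.13  0.29] shift cm [ 4.100e-01 -1.000e-02  1.559e+01]
```

>>> send_rows(
  rows=[
    [[0,0,0,0.4,0,3.5,5],[0,0,0,0.4,0,7,5],[0,0,0,0.4,0,10,5],[0,0,0,0.4,0,13,5],[0,0,0,0.4,0,15,5],[0,0,0,0.4,0,15.6,5],[0,0,0,0.4,0,15.6,5],[0,0,0,0.4,0,15.6,5]],
  ],
  squeeze=15,
)

```text
clock: 8.18
tcp_pos: [0.539, -0.0108, 0.0988]
tcp_rot: [179.9, -0.1, 39.5]
force: [0.7, 0.3, 0.7]
grip_width: 0.0502
```

>>> send_rows(
  rows=[
    [[0,0,0,0,0,0,3],[0,0,0,0,0,0,1],[0,0,0,0,0,0,0],[0,0,0,0,0,0,0],[0,0,0,0,0,0,0],[0,0,0,0,0,0,0],[0,0,0,0,0,0,0],[0,0,0,0,0,0,0]],
  ],
)

```text
clock: 8.85
tcp_pos: [0.5383, -0.0105, 0.0978]
tcp_rot: [180.0, -0.0, 39.4]
force: [-0.1, 5.1, 3.4]
grip_width: 0.0263
```

>>> send_rows(
  rows=[
    [[0,0,5,0,0,0,0],[0,0,10,0,0,0,0],[0,0,15,0,0,0,0],[0,0,20,0,0,0,0],[0,0,25,0,0,0,0],[0,0,30,0,0,0,0],[0,0,35,0,0,0,0],[0,0,40,0,0,0,0],[0,0,45,0,0,0,0],[0,0,45,0,0,0,0]],
  ],
  squeeze=25,
)

```text
clock: 9.68
tcp_pos: [0.5385, -0.0117, 0.0978]
tcp_rot: [179.9, -0.1, -5.9]
force: [-0.0, -11.4, 2.0]
grip_width: 0.011
```

>>> send_rows(
  rows=[
    [[0,0,0,0,0,0,0],[0,0,0,0,0,0,0],[0,0,0,0,0,0,0],[0,0,0,0,0,0,0]],
  ],
)

```text
clock: 10.02
tcp_pos: [0.5384, -0.0117, 0.0978]
tcp_rot: [179.9, -0.1, -5.6]
force: [-0.4, -11.5, 2.2]
grip_width: 0.0108
```

>>> send_rows(
  rows=[
    [[0,0,0,0,0,0,4],[0,0,0,0,0,0,4],[0,0,0,0,0,0,4],[0,0,0,0,0,-2,4],[0,0,0,0,0,-4.5,4],[0,0,0,0,2,-7,4],[0,0,0,0,5,-7,2],[0,0,0,0,8,-7,0],[0,0,0,0,8,-7,0],[0,0,0,0,8,-7,0]],
  ],
)

```text
clock: 10.85
tcp_pos: [0.5301, -0.0912, 0.1675]
tcp_rot: [180.0, -0.0, -5.7]
force: [-0.5, -0.2, 0.2]
grip_width: 0.0161
```

```bash
python3 - <<'E'
from h import *
st()
p,d,K,T=cap('wrist','w3'); cv2.imwrite('pics/w3c.png',cv2.resize(p[:260,150:500,::-1],None,fx=2,fy=2))
rel(np.r_[inst(0,-.045,0)[:2],.1],IY)
E
```

```text
10.85 [-12.2  12.8 120.    0.   47.2  83.5] [ 0.5301 -0.0912  0.1675] [ 1.8e+02 -1.0e-02 -5.7e+00] F [-0.5 -0.2  0.2] w 0.0161
turn [-0.01  0.01 -0.05] shift cm [-0.04  0.28  6.74]
```

View pics/w3c.png

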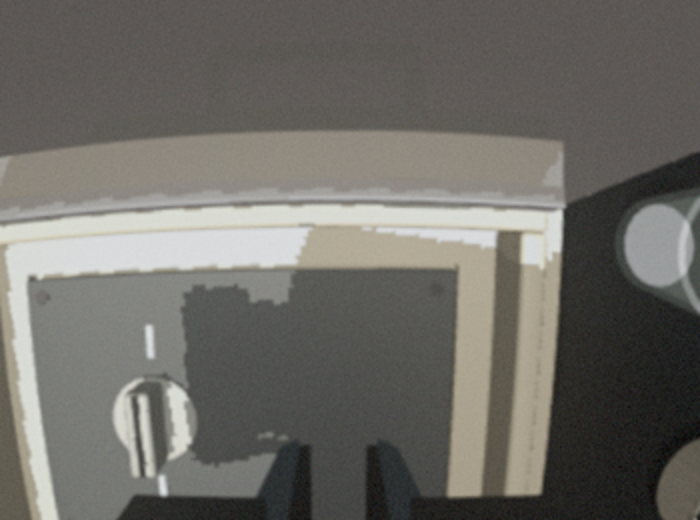

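>>> send_rows(
  rows=[
    [[0,0,0,0,0.3,2.5,0],[0,0,0,0,0.3,5,0],[0,0,0,0,0.3,7,0],[0,0,0,0,0.3,7.6,0],[0,0,0,0,0.3,8.0,0],[0,0,0,0,0.3,8.3,0],[0,0,0,0,0.3,8.5,0],[0,0,0,0,0.3,8.6,0],[0,0,0,0,0.3,8.6,0]],
  ],
)

```text
clock: 11.65
tcp_pos: [0.5301, -0.0928, 0.0825]
tcp_rot: [-180.0, 0.0, -5.6]
force: [-5.0, 3.8, 8.2]
grip_width: 0.0004
```

```bash
python3 - <<'E'
from h import *
st()
E
```

```text
11.65 [-12.4  21.3 120.9   0.   37.9  83.1] [ 0.5301 -0.0928  0.0825] [-1.7998e+02  1.0000e-02 -5.5700e+00] F [-5.   3.8  8.2] w 0.0004
```

>>> send_rows(
  rows=[
    [[0,0,0,0,0,0.1,0],[0,0,0,0,0,0.2,0],[0,0,0,0,0,0.25,0],[0,0,0,0,0,0.25,0],[0,0,0,0,0,0.25,0]],
  ],
)

```text
clock: 12.07
tcp_pos: [0.5303, -0.0928, 0.0819]
tcp_rot: [-180.0, 0.0, -5.6]
force: [-20.0, 6.3, 47.8]
grip_width: 0.0003
```

```bash
python3 - <<'E'
from h import *
st()
p,d,K,T=cap('side','d3'); st()
cv2.imwrite('pics/d3c.png',cv2.resize(p[100:300,200:420,::-1],None,fx=3,fy=3))
E
```

```text
12.07 [-12.4  21.3 120.8   0.   37.8  83.1] [ 0.5303 -0.0928  0.0819] [-1.7998e+02  3.0000e-02 -5.5700e+00] F [-20.    6.3  47.8] w 0.0003
12.12 [-12.4  21.3 120.9   0.   37.8  83.1] [ 0.5302 -0.0928  0.0819] [-1.7998e+02  3.0000e-02 -5.5700e+00] F [-19.3   6.4  47.3] w 0.0002
```

View pics/d3c.png

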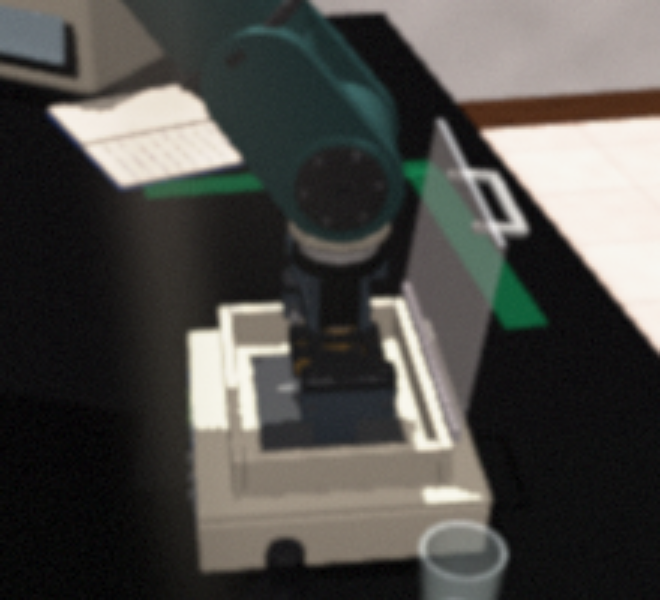

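>>> send_rows(
  rows=[
    [[0,0,0,0,0,-0.1,0],[0,0,0,0,0,-0.1,0],[0,0,0,0,0,-0.1,0],[0,0,0,0,0,-0.1,0]],
  ],
)

```text
clock: 12.45
tcp_pos: [0.5302, -0.0928, 0.0821]
tcp_rot: [-180.0, 0.0, -5.6]
force: [-12.1, 6.1, 27.9]
grip_width: 0.0006
```

```bash
python3 - <<'E'
from h import *
st()
s=manip.state()
if 15<s['force'][2]<45 and s['tcp_pos'][2]<.0826: print(manip.job_done())
E
```

```text
12.45 [-12.4  21.3 120.9   0.   37.8  83.1] [ 0.5302 -0.0928  0.0821] [-1.7999e+02  1.0000e-02 -5.5700e+00] F [-12.1   6.1  27.9] w 0.0006
the job is handed in; nothing more can be done
None
```

I opened the door, lined up the fastener and pressed the panel flush, then handed the job in at 12.45 s with the fingers still pressing down. No verdict is reported, so these are my own last checks:

- **Door:** a fit to the depth picture gave 1.70 rad just after I let go of the handle. The final side picture shows it still standing open.
- **Fastener:** it started at about 1.33 rad. I turned it with the jaws until they closed to the bar's 11 mm thickness along the instrument's x. A wrist picture before pressing showed the slot parallel to the marks within about 2°. I did not look at it again after pressing.
- **Panel:** closed fingertips on the press spot stand at about z = 0.060 m, which is flush. At hand-in they were pressing down with about 28 N. It first hit the stop at about 48 N, so I eased off slightly.
- **Bystanders:** I never moved near them and the beaker is unmoved in the last picture. I did not measure any of the three.

One thing disagreed along the way. My first estimate of the hinge position was about 3 mm off, which put roughly 50 N on the wrist early in the door swing. I corrected it from a depth fit, and forces stayed around 12 N or less for the rest of the swing.

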